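# Take the microscope's lens stack apart for cleaning

## Task

Take the stacked microscope lens fittings apart for cleaning: set the black lens cell down over the upright post of the ejector stand so that the post pushes the lens up out of it, then lay the lens flat on the round felt pad. Set the wide steel ring flat in the square tray and the narrower brass ring flat in the round dish; the empty cell stays on the ejector stand. Never let the lens down on the worktop, and leave the bottle and the petri dish where they are.

Things in the scene. Friction and masses are not known exactly. Their poses are not given: they have to be found in the camera images.
- wide_ring: Lowest thing of the stack: plain dark steel ring, outer diameter 68, bore 46, height 22 mm, standing on the worktop. Origin: centre of its underside; z up along its axis.
- narrow_ring: Second of the stack, lying flat on the wide ring: plain brass ring, outer diameter 62, bore 40, height 22 mm. Origin: centre of its underside; z up along its axis.
- cell: Top of the stack, lying flat on the brass ring: black lens cell, a ring of outer diameter 56, height 20 mm, wall 3 mm, with a ledge 4 mm thick at the bottom that leaves an opening of 38 mm diameter. The lens lies loose on that ledge. Grip it by its outside. Origin: centre of its underside; z up along its axis.
- lens: Round glass lens in a thin aluminium rim, diameter 46, thickness 10 mm, to be gripped by its rim. At the start it lies loose in the cell (2 mm play all round), underside 4 mm above the cell's, top 6 mm below the cell's rim: it cannot be gripped until pushed up. On the ejector post its underside stands 6 mm above the cell's rim. Origin: centre of its underside; z up.
- ejector: Ejector stand, fixed: round aluminium base plate, diameter 84, 6 mm thick, with a white upright post of diameter 24 mm in the middle whose flat top is 32 mm above the worktop. The cell stands on the base plate round the post (7 mm play all round). Origin: centre of its underside, on the post's axis, at worktop height; z up.
- square_tray: Square steel tray, fixed: outside 92 x 92 mm, inside 86 x 86, walls 3 mm thick and 8 mm high, floor 3 mm above the worktop. The place of the wide ring. Origin: centre of its underside; x and y along its sides.
- round_dish: Round white ceramic dish, fixed: outer diameter 88, inner diameter 82 mm, rim 8 mm high, floor 3 mm above the worktop. The place of the narrow ring. Origin: centre of its underside.
- lens_pad: Round wooden puck with a grey felt top, fixed: diameter 76 mm, its top (flat, no rim) 14 mm above the worktop. The place of the lens. Origin: centre of its underside.
- bottle: Bystander: clear bottle with a black cap, diameter 64, height 117 mm, standing loose at the back. Origin: centre of its underside.
- petri: Bystander: closed petri dish, diameter 61, height 16 mm, lying loose at the worktop's front edge. Origin: centre of its underside.
Things that resemble listed ones, but are neither listed nor needed, are in the scene too. What is shaped like the wide_ring but orange or red is not meant.

How it is judged (in metres and radians):
On the way, in this order (a step that is already met when the one before it is completed fails the run):
1. the cell stands flat on the ejector stand with the lens pushed up, resting on the post above the cell's rim (horizontal distance between cell and ejector below 0.01 m and z of cell in the frame of ejector between 0.003 and 0.009 m and angle between cell's own z axis and vertical below 0.1 rad and z of lens in the frame of ejector between 0.028 and 0.036 m and horizontal distance between lens and ejector below 0.012 m), for 0.2 s.
2. the lens lies flat on the felt pad (horizontal distance between lens and lens_pad below 0.018 m and z of lens in the frame of lens_pad between 0.011 and 0.018 m and angle between lens's own z axis and vertical below 0.1 rad), for 0.2 s.
At the end, for the whole second after the job is handed in: Empty cell flat on the ejector's base plate (within 10 mm of the post's axis), lens flat on the felt pad (centre within 18 mm), wide ring flat on the square tray's floor, narrow ring flat on the round dish's floor; all let go and at rest (all of step 2 and horizontal distance between cell and ejector below 0.01 m and z of cell in the frame of ejector between 0.003 and 0.009 m and angle between each of cell, wide_ring, narrow_ring's own z axis and vertical below 0.1 rad and horizontal distance between wide_ring and square_tray below 0.016 m and z of wide_ring in the frame of square_tray below 0.007 m and horizontal distance between narrow_ring and round_dish below 0.014 m and z of narrow_ring in the frame of round_dish below 0.007 m and linear speed of each of cell, lens, wide_ring, narrow_ring below 0.02 m/s and angular speed of each of cell, lens, wide_ring, narrow_ring below 0.3 rad/s); the robot touches nothing.
It fails at once if the lens is let down or falls onto the worktop (height (world z) of lens below 0.007 m).
It fails at once if the bottle or the petri dish is disturbed (distance of any of bottle, petri from where it was at the start of the episode above 0.03 m or angle between bottle's own z axis and vertical above 0.3 rad).
It also fails if it takes over 126 s, if anything falls off the work surface, if the arm or the gripper's body presses on something with over 40 N, if the wrist force passes 120 N, or if a joint passes its speed limit or range.

## Robot

A 6-joint arm with a two-finger parallel gripper is mounted at the origin on a cart in front of the work surface, level with it; the furniture and walls round the work are solid. World frame = base frame: x ahead of the robot, y to its left, z up, the work surface at z = 0. Lengths are in m, angles in degrees, forces in N, time in s.
With the tool pointing down it reaches from about 0.225 to 0.725 m from the base axis. Payload 3.1 kg.
Tool frame: the origin (TCP) lies midway between the tips of the shut fingers; the grasp point (between the pads) lies 19 mm behind it; z points along the fingers, y is the line along which they close (so a half turn about z gives the same grasp; the last joint's range is limited). The gripper opens to 85 mm and grips with 20 to 120 N. Pads are 22 mm wide; open, the fingers measure 114 mm over their backs; the gripper's body (76 mm by 85 mm) begins 54 mm behind the grasp point. The pads swing forward as they close: fully open they stand 13 mm farther back than shut.
Start: joints at [-84.557, 2.75, 5.684, 92.934, 0, 82.678], TCP at [0.116, -0.512, 0.231] pointing down, gripper open.
Joint ranges: [-166.93, 166.93], [-56.73, 111.36], [-69.38, 81.34], [-121.58, 131.49], [-85.45, 84.26], [-180, 180]. Speed limits (degrees/s): [159.86, 159.86, 180, 180, 180, 180].

## Interface

Orientations are given as a 3x3 rotation matrix whose columns are the frame's x, y, z axes.
In Python, from bench import readout, cams, bot gives the robot as it stands.
- The arm moves only by the tool arm_command, never from a script. Its argument "motion" is a list of rows, each a list of 7 numbers: the shift along the tool's x, y, z in cm, then the turn, a rotation vector about the tool's x, y, z in rad, then the closure, from -1 (fully open) to 1 (shut). A call has 1 to 12 rows; each row shifts and turns the commanded pose from where the row before left it, along the tool's axes as they then stand; what a row does not reach is not made up. A row lasts 1/8 s, in which the tool goes at most 62.5 mm and 10.7 degrees, less where a joint would pass 70% of its speed; a pose out of reach is approached as far as the arm can. A call is refused whole if a number of a shift passes 6.25 or a number of a turn 0.188, either way. A call with a gripper value outside its range is refused whole. The fingers move at their own pace and stop on an object; "force" is the grip in N (left out, the last holds). Time passes only in rows, so rows that do not move let the fingers close. It gives the time, the measured TCP pose, the force, the opening and the grip force at its end, in the units of the state.
- readout.get_state(): the state, without advancing time (a new reading comes with each control period).
- cams.snapshot(name): name is "scene" or "top" or "wrist"; returns a dict with "color" (420x560x3 uint8, red, green, blue), "fov_y" (degrees; the focal length in pixels is half the picture's height over the tangent of half this angle, whatever the lens; pixels are square), "cx", "cy" (the principal point, pixels), "k1" (the pictures are not rectified: a ray, as slopes to the right and down, at radius r is drawn at 1 + k1 r^2 times it, then the intrinsics apply), "rvec" (rotation vector, rad) and "tvec" (3), from world to camera coordinates, as OpenCV has them; the wrist camera has in their place "hand_eye" (4x4, takes a point from camera to tool coordinates, whose origin is the TCP and whose axes are the flange's). Camera axes: x right, y down, z forward; pixel columns grow to the right and rows downward; lengths in m; the calibration is good to about 2 mm. A picture is of the moment at which its call begins: read the wrist's pose just before it. There is no depth.
- bot.hand_in(): hands the job in; it is judged then, once.
The state is a dict: "t": time; "joint_positions": joint angles; "joint_vel": joint speeds; "joint_efforts": joint torques, N m; "eef_pos": TCP position; "tcp_rot": TCP orientation; "contact_force": force on the tool from outside, world axes, zero at the start; "wrist_torque": the same for the moment, N m; "finger_gap": finger opening in m; "gripper_force": force on a finger pad.
Only numpy, scipy, OpenCV 4.12 (cv2) and the standard library are available. Lean on these libraries where they do the work, as an engineer would, in place of code of your own. Each camera call takes 0.05 s, during which the arm holds its last target. There are 200 camera calls.

## Working session

There is one attempt and no reset: what is moved stays moved. The work goes in short steps, Python scripts to look and compute and a tool call to move; the robot and the scene stay as the last step left them, time stands still between calls to the robot, and variables do not carry over. Pictures are saved under pics/ and viewed, at most 15 in all, crops included, and the job is handed in when it is done.

Besides the shell and the picture viewer there is one more tool, called after "Emit:" in YAML: its name, and indented under it one key for each argument. arm_command: Moves the arm, as the interface text tells. Its arguments: {"type":"object","properties":{"motion":{"type":"array","items":{"type":"array","items":{"type":"number"}}},"force":{"type":"number"}},"required":["motion"]}

```bash
mkdir -p pics
cat > h.py <<'E'
import numpy as np, cv2, json
from bench import readout, cams, bot
def snap(n,f):
    s=readout.get_state(); d=cams.snapshot(n)
    cv2.imwrite(f'pics/{f}.png',cv2.cvtColor(d['color'],cv2.COLOR_RGB2BGR))
    m={k:np.array(v).tolist() for k,v in d.items() if k!='color'}
    m['pos']=np.array(s['eef_pos']).tolist(); m['rot']=np.array(s['tcp_rot']).tolist()
    json.dump(m,open(f'pics/{f}.json','w')); return d['color']
def ray(f,u,v):
    m=json.load(open(f'pics/{f}.json')); fl=210/np.tan(np.radians(m['fov_y'])/2)
    K=np.array([[fl,0,m['cx']],[0,fl,m['cy']],[0,0,1.]])
    p=cv2.undistortPoints(np.array([[[u,v]]],float),K,np.array([m['k1'],0,0,0.]))[0,0]
    d=np.array([p[0],p[1],1])
    if 'hand_eye' in m:
        H=np.array(m['hand_eye']); R=np.array(m['rot'])
        return R@H[:3,3]+np.array(m['pos']), R@H[:3,:3]@d
    R=cv2.Rodrigues(np.array(m['rvec']))[0]; return -R.T@np.array(m['tvec']).ravel(), R.T@d
def at(f,u,v,z):
    o,d=ray(f,u,v); return np.round(o+d*(z-o[2])/d[2],4)
E
python3 - <<'E'
from h import *
for n in('scene','top','wrist'): snap(n,n+'0')
s=readout.get_state();print(s); print(open('pics/top0.json').read())
a=[cv2.resize(cv2.imread(f'pics/{n}0.png'),(800,600),interpolation=cv2.INTER_CUBIC) for n in('top','scene')]
cv2.imwrite('pics/t0.png',a[0]);cv2.imwrite('pics/s0.png',a[1])
E
```

```text
{'t': 0.15, 'joint_positions': array([-8.45570085e+01,  2.78577731e+00,  5.61010339e+00,  9.29346115e+01,
       -1.69943656e-03,  8.26775701e+01]), 'joint_vel': array([-0.11715555, -0.12356846,  0.16870163,  0.11929713,  0.03817009,
       -0.02070316]), 'joint_efforts': array([ 1.46168266e-03, -3.39258027e+01,  3.20424557e+01,  1.54708681e-02,
       -1.36359663e-04, -1.56065720e-06]), 'eef_pos': array([ 0.11593462, -0.51152894,  0.23034355]), 'tcp_rot': array([[ 9.75282900e-01,  2.20959769e-01, -2.12108562e-04],
       [ 2.20959766e-01, -9.75281047e-01,  1.91335031e-03],
       [ 2.15907982e-04, -1.91292529e-03, -9.99998147e-01]]), 'contact_force': array([ 0.94814551,  0.26391819, -0.06896436]), 'wrist_torque': array([-0.04143437,  0.0311939 , -0.01679517]), 'gripper_force': 0.0, 'finger_gap': 0.08509849987825106}
{"fov_y": 47.990743281000306, "cx": 280.4389410023412, "cy": 203.06143277423436, "k1": -0.036637123358830306, "rvec": [2.212835922419384, -1.9841872501586792, 0.22729321350574205], "tvec": [-0.033211085461004736, 0.5258003891480805, 1.2352334882373996], "pos": [0.11593716998248245, -0.5114113962347558, 0.2301399099221246], "rot": [[0.975288206814929, 0.22093635207698667, -0.00020488688078132644], [0.2209362351527554, -0.9752855674754348, 0.002289513189634045], [0.00030601347435880544, -0.002278202149269339, -0.9999973580718705]]}
```

View pics/t0.png

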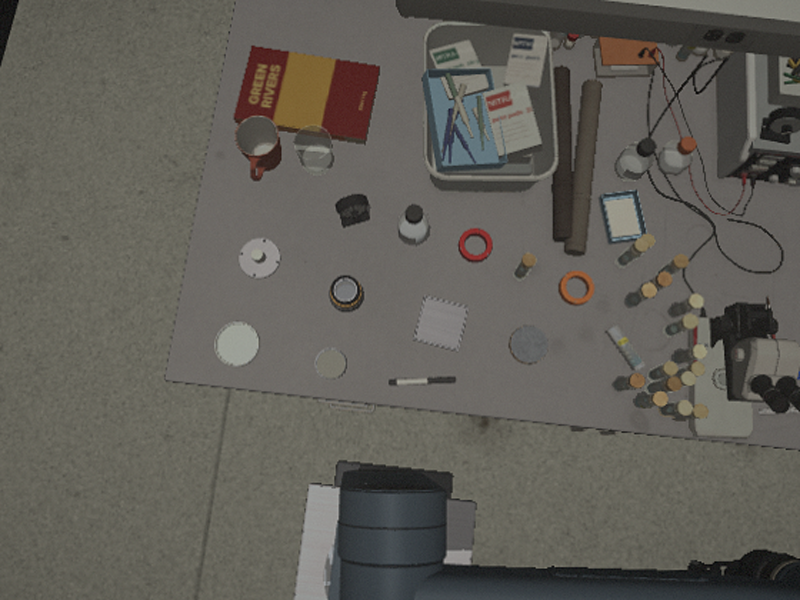

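View pics/s0.png

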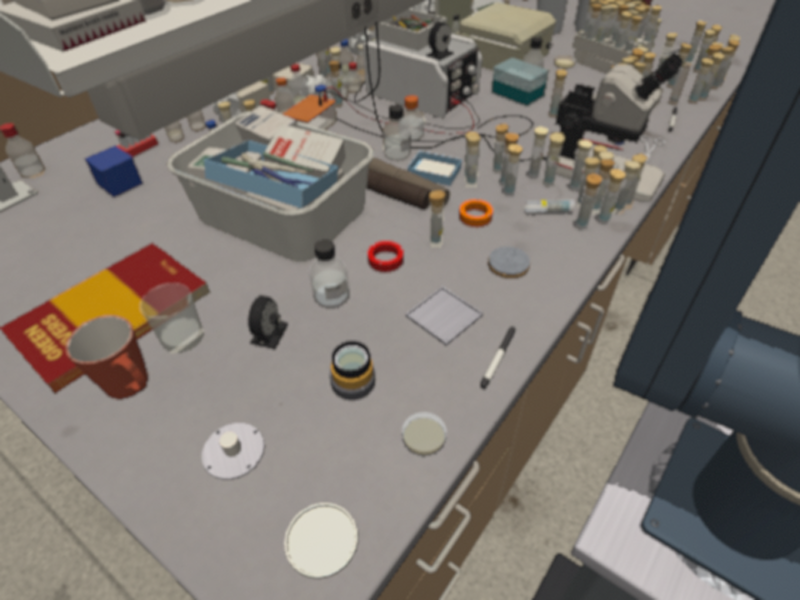

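The top view shows the ejector at (259,257), stack at (346,292), dish at (237,343), petri at (331,362), tray at (441,323) and felt pad at (528,344). These are in 800-wide pixels. I'll enlarge that region.

Run:
```python
from h import *
i=cv2.imread('pics/top0.png')[150:275,135:395]
cv2.imwrite('pics/c0.png',cv2.convertScaleAbs(cv2.resize(i,None,fx=3,fy=3,interpolation=cv2.INTER_CUBIC),alpha=1.5))
for n,u,v,z in[('ej',259,258,.006),('stack',346,291,.064),('dish',237,343,.008),('tray',441,323,.004),('pad',528,344,.014),('petri',331,362,.016)]:print(n,at('top0',u*.7,v*.7,z))
```

```text
ej [0.5729 0.3169 0.006 ]
stack [0.5119 0.1275 0.064 ]
dish [0.3966 0.3329 0.008 ]
tray [ 0.4808 -0.0617  0.004 ]
pad [ 0.456  -0.2346  0.014 ]
petri [0.3791 0.1436 0.016 ]
```

View pics/c0.png

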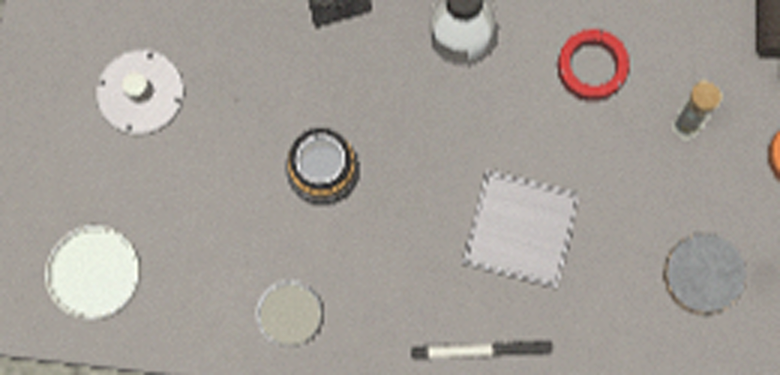

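The crop puts the ejector plate centre at (140.5,92.5), cell rim (320.5,158), dish (93,272), tray (522,228) and pad (705,273). I'll turn the tool to yaw 90°, so tool x is world +y and tool y is world +x, then go above the stack.

Emit:
arm_command:
  motion:
    - [0,0,0,0,0,-0.1685,-1]
    - [0,0,0,0,0,-0.1685,-1]
    - [0,0,0,0,0,-0.1685,-1]
    - [0,0,0,0,0,-0.1685,-1]
    - [0,0,0,0,0,-0.1685,-1]
    - [0,0,0,0,0,-0.1685,-1]
    - [0,0,0,0,0,-0.1685,-1]
    - [0,0,0,0,0,-0.1685,-1]

```text
t: 1.15
eef_pos: [0.116, -0.5118, 0.2308]
tcp_rot: [[-0.006, 1.0, -0.0], [1.0, 0.006, 0.001], [0.001, -0.0, -1.0]]
contact_force: [-0.4, 0.3, 0.1]
finger_gap: 0.0854
gripper_force: 0.0
```

Emit:
arm_command:
  motion:
    - [4.5,3,0,0,0,0,-1]
    - [4.5,3,0,0,0,0,-1]
    - [4.5,3,0,0,0,0,-1]
    - [4.5,3,0,0,0,0,-1]
    - [4.5,3,0,0,0,0,-1]
    - [4.5,3,0,0,0,0,-1]
    - [4.5,3,0,0,0,0,-1]
    - [4.5,3,0,0,0,0,-1]
    - [4.5,3,0,0,0,0,-1]
    - [4.5,3,0,0,0,0,-1]
    - [4.5,3,0,0,0,0,-1]
    - [0,0,0,0,0,0,-1]

```text
t: 2.65
eef_pos: [0.4468, -0.014, 0.2305]
tcp_rot: [[-0.006, 1.0, -0.001], [1.0, 0.006, 0.001], [0.001, -0.001, -1.0]]
contact_force: [0.2, 0.1, 0.2]
finger_gap: 0.0852
gripper_force: 0.0
```

Run:
```python
from h import *
for n,u,v,z in[('ej',140.5,92.5,.006),('stack',320.5,158,.064),('dish',93,272,.008),('tray',521,228,.004),('pad',705,273,.014)]:print(n,at('top0',135+u/3-.3,150+v/3-.3,z))
snap('wrist','w1');m=json.load(open('pics/w1.json'));print(m)
cv2.imwrite('pics/w1b.png',cv2.resize(cv2.imread('pics/w1.png'),(800,600)))
```

```text
ej [0.5732 0.3163 0.006 ]
stack [0.5154 0.1298 0.064 ]
dish [0.3958 0.3334 0.008 ]
tray [ 0.4819 -0.0606  0.004 ]
pad [ 0.4563 -0.2349  0.014 ]
{'fov_y': 65.13863592771993, 'cx': 277.1438055249286, 'cy': 205.70715069918637, 'k1': -0.05869312182807586, 'hand_eye': [[0.0008484467234934288, -0.9531193252335904, -0.30259350952130937, 0.07795040439656835], [0.999999633550463, 0.0007741210689302459, 0.00036556191138295915, 7.697674577222813e-05], [-0.00011418011126646987, -0.3025937087958638, 0.9531196327639394, -0.14249554612914273], [0.0, 0.0, 0.0, 1.0]], 'pos': [0.44679616679060835, -0.014045815370690608, 0.23049572590246345], 'rot': [[-0.006276896279722105, 0.9999796989742791, -0.0010964544694721677], [0.999979783873068, 0.006278003395364502, 0.0010092167953400278], [0.0010160798520861122, -0.0010900975542613247, -0.9999988896339117]]}
```

View pics/w1b.png

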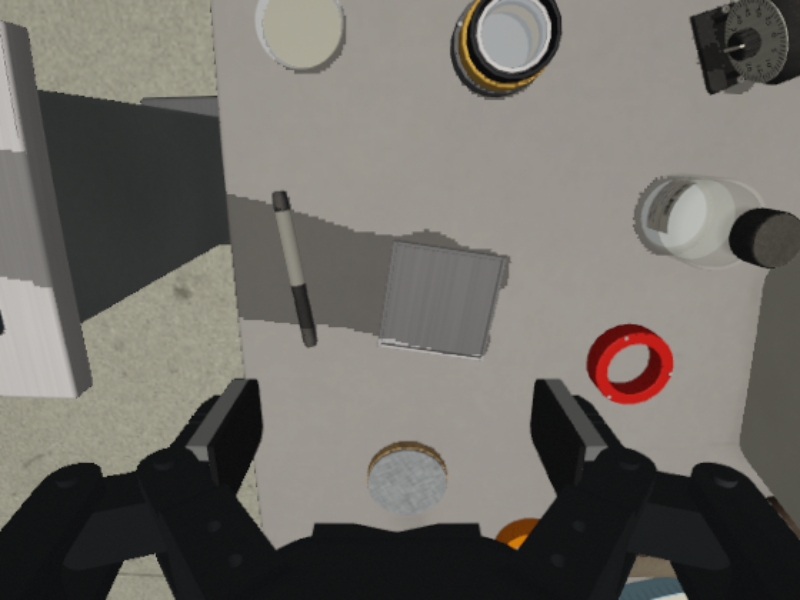

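The wrist view shows the tray corners at (397,240),(507,254),(487,357),(381,343), pad (407,482) and stack (514,36). I'll move further left for a view of the stack, ejector and dish together.

Emit:
arm_command:
  motion:
    - [5.4,0.7,0,0,0,0,-1]
    - [5.4,0.7,0,0,0,0,-1]
    - [5.4,0.7,0,0,0,0,-1]
    - [5.4,0.7,0,0,0,0,-1]
    - [5.4,0.7,0,0,0,0,-1]
    - [0,0,0,0,0,0,-1]
    - [0,0,0,0,0,0,-1]

```text
t: 3.58
eef_pos: [0.481, 0.2515, 0.2311]
tcp_rot: [[0.001, 1.0, -0.001], [1.0, -0.001, -0.001], [-0.001, -0.001, -1.0]]
contact_force: [-0.0, -0.6, -0.1]
finger_gap: 0.0859
gripper_force: 0.0
```

Run:
```python
from h import *
print('tray',np.mean([at('w1',u*.7,v*.7,.004) for u,v in((397,240),(507,254),(487,357),(381,343))],0),'pad',at('w1',407*.7,482*.7,.014))
snap('wrist','w2');m=json.load(open('pics/w2.json'));print(m['pos'])
cv2.imwrite('pics/w2b.png',cv2.resize(cv2.imread('pics/w2.png'),(800,600)))
```

```text
tray [ 0.486125 -0.05835   0.004   ] pad [ 0.4586 -0.233   0.014 ]
[0.4809621322871536, 0.2514777613291842, 0.23111972268545428]
```

View pics/w2b.png

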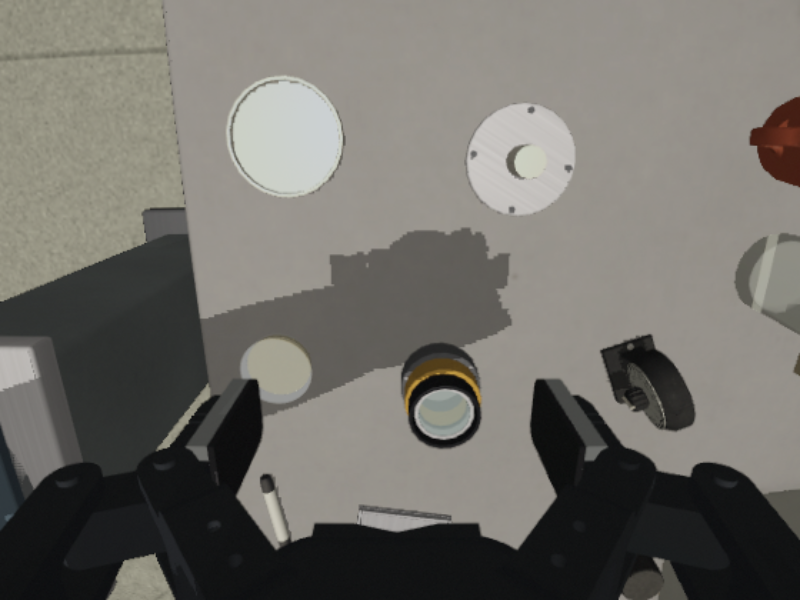

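The dish is at (285,137), ejector plate at (521,159), post top (530,162) and cell rim at (442,410).

Run:
```python
from h import *
for n,u,v,z in[('dish',285,137,.008),('ej',521,159,.006),('post',530,162,.032),('cell',442,410,.064),('petri',277,369,.016)]:print(n,at('w2',u*.7,v*.7,z))
print('cell w1',at('w1',514*.7,36*.7,.064))
```

```text
dish [0.3984 0.3358 0.008 ]
ej [0.5759 0.3198 0.006 ]
post [0.5758 0.3185 0.032 ]
cell [0.5157 0.139  0.064 ]
petri [0.3802 0.1489 0.016 ]
cell w1 [0.5166 0.1286 0.064 ]
```

Emit:
arm_command:
  motion:
    - [-4.2,1.75,0,0,0,0,-1]
    - [-4.2,1.75,0,0,0,0,-1]
    - [0,0,2,0,0,0,-1]
    - [0,0,2,0,0,0,-1]
    - [0,0,0,0,0,0,-1]
    - [0,0,0,0,0,0,-1]

```text
t: 4.38
eef_pos: [0.5162, 0.168, 0.1923]
tcp_rot: [[0.002, 1.0, 0.001], [1.0, -0.002, 0.0], [0.0, 0.001, -1.0]]
contact_force: [0.0, 0.2, 0.1]
finger_gap: 0.0856
gripper_force: 0.0
```

Run:
```python
from h import *
snap('wrist','w3');m=json.load(open('pics/w3.json'));print(m['pos'])
cv2.imwrite('pics/w3b.png',cv2.resize(cv2.imread('pics/w3.png'),(800,600)))
```

```text
[0.5161835987977829, 0.16802740177394346, 0.19231893906307246]
```

View pics/w3b.png

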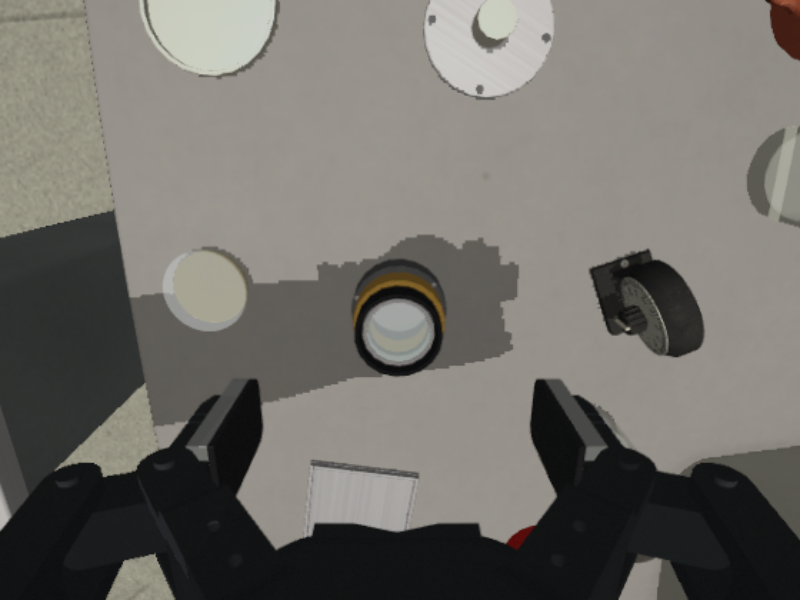

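The cell rim spans x 353–443 and y 286–376, so its centre is (398,331).

Run:
```python
from h import *
for v in (329,331,333):print(at('w3',398*.7,v*.7,.064))
print('ej',at('w3',489*.7,32*.7,.006),'post',at('w3',498*.7,18*.7,.032))
```

```text
[0.5178 0.1372 0.064 ]
[0.5178 0.1358 0.064 ]
[0.5178 0.1345 0.064 ]
ej [0.5759 0.3162 0.006 ] post [0.5761 0.3183 0.032 ]
```

Emit:
arm_command:
  motion:
    - [-3.3,0.1,0,0,0,0,-1]
    - [0,0,4,0,0,0,-1]
    - [0,0,4,0,0,0,-1]
    - [0,0,3,0,0,0,-1]
    - [0,0,2,0,0,0,-1]
    - [0,0,1.7,0,0,0,-1]
    - [0,0,0,0,0,0,-1]
    - [0,0,0,0,0,0,-1]

```text
t: 5.42
eef_pos: [0.518, 0.1362, 0.0456]
tcp_rot: [[-0.0, 1.0, 0.002], [1.0, 0.0, 0.0], [0.0, 0.002, -1.0]]
contact_force: [0.6, 0.4, 0.5]
finger_gap: 0.0853
gripper_force: 0.0
```

Emit:
arm_command:
  motion:
    - [0,0,0,0,0,0,-0.2]
    - [0,0,0,0,0,0,0]
    - [0,0,0,0,0,0,0.2]
    - [0,0,0,0,0,0,0.3]
    - [0,0,0,0,0,0,0.4]
    - [0,0,0,0,0,0,0.4]
    - [0,0,0,0,0,0,0.4]
  force: 30

```text
t: 6.3
eef_pos: [0.518, 0.1361, 0.0458]
tcp_rot: [[-0.0, 1.0, 0.002], [1.0, 0.0, 0.0], [0.0, 0.002, -1.0]]
contact_force: [-1.7, 0.4, 5.9]
finger_gap: 0.0543
gripper_force: 32.2
```

Emit:
arm_command:
  motion:
    - [0,0,-0.5,0,0,0,0.4]
    - [0,0,-1,0,0,0,0.4]
    - [0,0,-2,0,0,0,0.4]
    - [0,0,-3,0,0,0,0.4]
    - [0,0,0,0,0,0,0.4]
    - [0,0,0,0,0,0,0.4]

```text
t: 7.05
eef_pos: [0.5166, 0.1359, 0.1086]
tcp_rot: [[-0.0, 1.0, -0.001], [1.0, 0.0, -0.0], [-0.0, -0.001, -1.0]]
contact_force: [-0.4, -0.3, -0.8]
finger_gap: 0.0543
gripper_force: 31.9
```

Run:
```python
from h import *
snap('wrist','w4');snap('scene','s4');m=json.load(open('pics/w4.json'));print(m['pos'])
a=cv2.resize(cv2.imread('pics/w4.png'),(533,400));b=cv2.resize(cv2.imread('pics/s4.png')[170:420,150:350],(267,334))
b=cv2.copyMakeBorder(b,0,66,0,0,0)
cv2.imwrite('pics/w4b.png',np.hstack([a,b]))
```

```text
[0.5166167655695874, 0.13593688146966687, 0.10855454968521983]
```

View pics/w4b.png

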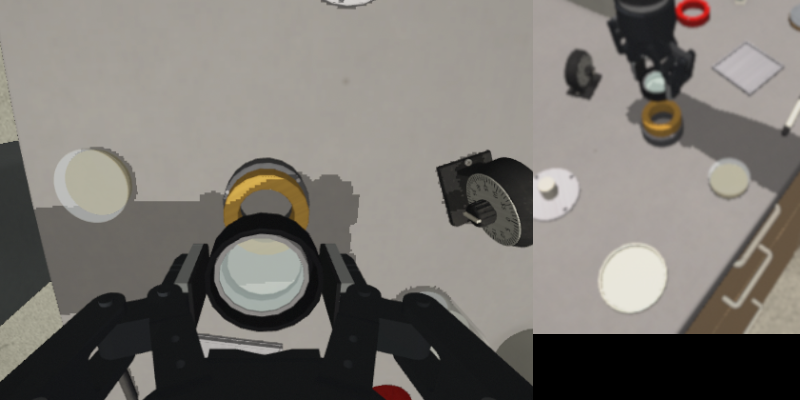

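The cell with its lens is held, its rim centred at (263,272) in the 533-wide panel. The brass and steel rings stayed put. Next is the cell's offset in the grasp.

Run:
```python
from h import *
k=560/533
print(at('w4',263.5*k,272*k,.127),'L/R/T/B',[at('w4',u*k,v*k,.127) for u,v in((207,275),(321,275),(264,214),(264,330))])
```

```text
[0.5167 0.1383 0.127 ] L/R/T/B [array([0.4909, 0.1366, 0.127 ]), array([0.5428, 0.1367, 0.127 ]), array([0.5169, 0.1664, 0.127 ]), array([0.5169, 0.1058, 0.127 ])]
```

Emit:
arm_command:
  motion:
    - [2,0.6,0,0,0,0,0.4]
    - [4,1.3,0,0,0,0,0.4]
    - [4,1.4,0,0,0,0,0.4]
    - [4,1.3,0,0,0,0,0.4]
    - [3,0.9,0,0,0,0,0.4]
    - [1.1,0.4,0,0,0,0,0.4]
    - [0,0,2,0,0,0,0.4]
    - [0,0,2.5,0,0,0,0.4]
    - [0,0,1.2,0,0,0,0.4]
    - [0,0,0,0,0,0,0.4]
    - [0,0,0,0,0,0,0.4]

```text
t: 8.52
eef_pos: [0.5766, 0.3171, 0.0534]
tcp_rot: [[0.0, 1.0, 0.001], [1.0, -0.0, 0.001], [0.001, 0.001, -1.0]]
contact_force: [1.1, 0.7, -1.0]
finger_gap: 0.0544
gripper_force: 32.0
```

Run:
```python
from h import *
snap('wrist','w5');snap('scene','s5');m=json.load(open('pics/w5.json'));print(m['pos'])
a=cv2.resize(cv2.imread('pics/w5.png'),(533,400));b=cv2.resize(cv2.imread('pics/s5.png')[230:400,100:236],(267,334),interpolation=cv2.INTER_CUBIC)
b=cv2.copyMakeBorder(b,0,66,0,0,0)
cv2.imwrite('pics/w5b.png',np.hstack([a,b]))
```

```text
[0.5766242018891196, 0.31710720615917426, 0.053402288475884796]
```

View pics/w5b.png

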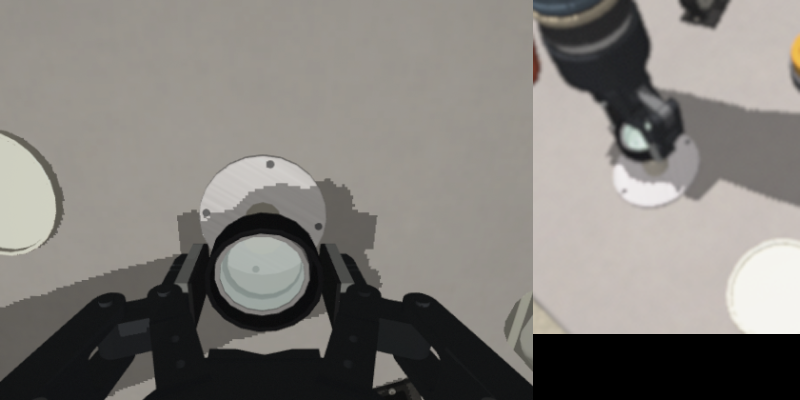

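The plate rim spans x 200–327, and its opposite holes are at (206,212) and (318,226). The post's top edge shows at (263,203).

Run:
```python
from h import *
k=560/533
a,b=at('w5',206*k,212*k,.006),at('w5',318*k,226*k,.006);print(a,b,(a+b)/2)
print('platetop',at('w5',264*k,154.5*k,.006)-[0,.042,0],'posttop',at('w5',263*k,203*k,.032)-[0,.012,0], 'cell',at('w5',263.5*k,272*k,.072))
```

```text
[0.5394 0.3238 0.006 ] [0.6126 0.3139 0.006 ] [0.576   0.31885 0.006  ]
platetop [0.577  0.3193 0.006 ] posttop [0.5764 0.3268 0.032 ] cell [0.5766 0.3196 0.072 ]
```

Emit:
arm_command:
  motion:
    - [0,0,1.2,0,0,0,0.4]
    - [0,0,1.0,0,0,0,0.4]
    - [0,0,0.8,0,0,0,0.4]
    - [0,0,0.7,0,0,0,0.4]
    - [0,0,0.5,0,0,0,0.4]
    - [0,0,0.1,0,0,0,0.4]
    - [0,0,0,0,0,0,0.4]
    - [0,0,0,0,0,0,0.4]

```text
t: 9.62
eef_pos: [0.5764, 0.3171, 0.0098]
tcp_rot: [[0.0, 1.0, 0.001], [1.0, -0.0, 0.0], [0.0, 0.001, -1.0]]
contact_force: [0.2, -0.5, -1.1]
finger_gap: 0.0548
gripper_force: 32.0
```

Emit:
arm_command:
  motion:
    - [0,0,0.1,0,0,0,0.4]
    - [0,0,0.05,0,0,0,0.4]
    - [0,0,0,0,0,0,0.4]
    - [0,0,0,0,0,0,0.4]

```text
t: 10.12
eef_pos: [0.5761, 0.317, 0.0079]
tcp_rot: [[0.0, 1.0, 0.0], [1.0, -0.0, 0.0], [0.0, 0.0, -1.0]]
contact_force: [-0.2, -0.1, -0.4]
finger_gap: 0.0547
gripper_force: 32.1
```

Emit:
arm_command:
  motion:
    - [0,0,0.1,0,0,0,0.4]
    - [0,0,0,0,0,0,0.4]
    - [0,0,0,0,0,0,0.4]

```text
t: 10.5
eef_pos: [0.5761, 0.317, 0.0078]
tcp_rot: [[0.0, 1.0, 0.0], [1.0, -0.0, 0.0], [0.0, 0.0, -1.0]]
contact_force: [-2.6, -0.6, 5.6]
finger_gap: 0.0546
gripper_force: 32.6
```

Contact at 5.6 N means the cell is on the plate. I'll open slowly and then rise.

Emit:
arm_command:
  motion:
    - [0,0,0,0,0,0,0.2]
    - [0,0,0,0,0,0,0.1]
    - [0,0,0,0,0,0,0]
    - [0,0,0,0,0,0,-0.3]
    - [0,0,0,0,0,0,-0.6]
    - [0,0,0,0,0,0,-1]
    - [0,0,0,0,0,0,-1]
    - [0,0,-2,0,0,0,-1]
    - [0,0,-4,0,0,0,-1]
    - [0,0,-4,0,0,0,-1]
    - [0,0,0,0,0,0,-1]
    - [0,0,0,0,0,0,-1]

```text
t: 12.0
eef_pos: [0.5764, 0.3171, 0.1079]
tcp_rot: [[0.0, 1.0, 0.001], [1.0, -0.0, 0.001], [0.001, 0.001, -1.0]]
contact_force: [-0.1, 1.1, -0.5]
finger_gap: 0.0854
gripper_force: 0.0
```

Run:
```python
from h import *
snap('wrist','w6');snap('scene','s6');m=json.load(open('pics/w6.json'));print(m['pos'])
a=cv2.resize(cv2.imread('pics/w6.png'),(533,400));b=cv2.resize(cv2.imread('pics/s6.png')[230:400,100:236],(267,334),interpolation=cv2.INTER_CUBIC)
b=cv2.copyMakeBorder(b,0,66,0,0,0)
cv2.imwrite('pics/w6b.png',np.hstack([a,b]))
```

```text
[0.5763863021037497, 0.31714314237651653, 0.10789530934001673]
```

View pics/w6b.png

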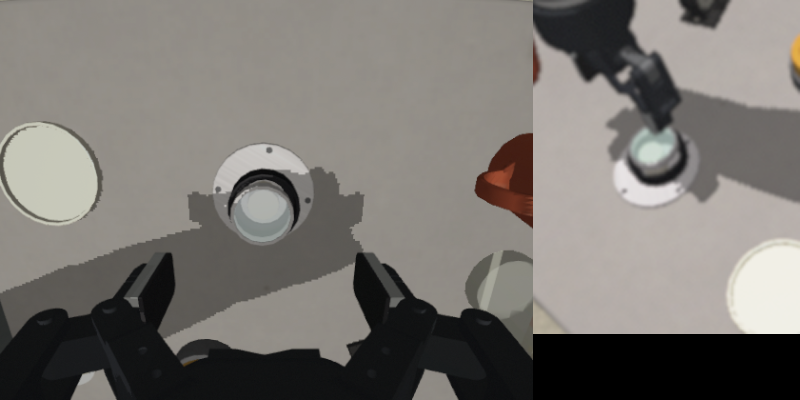

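The lens stands above the cell, its top centred at (262,213). The cell is flat on the plate.

Run:
```python
from h import *
k=560/533
print([at('w6',u*k,v*k,.042) for u,v in((262,213),(230,213),(294,213))])
```

```text
[array([0.5754, 0.3161, 0.042 ]), array([0.5526, 0.3161, 0.042 ]), array([0.5982, 0.3161, 0.042 ])]
```

Emit:
arm_command:
  motion:
    - [0,-0.1,3,0,0,0,-1]
    - [0,0,2.5,0,0,0,-0.8]
    - [0,0,1.5,0,0,0,-0.6]
    - [0,0,0.6,0,0,0,-0.4]
    - [0,0,0,0,0,0,-0.2]
    - [0,0,0,0,0,0,0]
    - [0,0,0,0,0,0,0.1]
    - [0,0,0,0,0,0,0.2]
    - [0,0,0,0,0,0,0.3]
    - [0,0,0,0,0,0,0.5]
    - [0,0,0,0,0,0,0.5]
    - [0,0,0,0,0,0,0.5]
  force: 25

```text
t: 13.6
eef_pos: [0.5755, 0.3172, 0.0316]
tcp_rot: [[0.0, 1.0, 0.001], [1.0, -0.0, 0.001], [0.001, 0.001, -1.0]]
contact_force: [-0.5, 0.1, 4.6]
finger_gap: 0.0443
gripper_force: 25.8
```

Emit:
arm_command:
  motion:
    - [0,0,-0.3,0,0,0,0.5]
    - [0,0,-0.7,0,0,0,0.5]
    - [0,0,-2,0,0,0,0.5]
    - [0,0,-3,0,0,0,0.5]
    - [0,0,-3,0,0,0,0.5]
    - [0,0,0,0,0,0,0.5]
    - [0,0,0,0,0,0,0.5]

```text
t: 14.48
eef_pos: [0.575, 0.317, 0.121]
tcp_rot: [[0.0, 1.0, 0.0], [1.0, -0.0, 0.0], [0.0, 0.0, -1.0]]
contact_force: [0.2, 0.1, -0.6]
finger_gap: 0.0444
gripper_force: 25.6
```

Run:
```python
from h import *
snap('wrist','w7');snap('scene','s7');m=json.load(open('pics/w7.json'));print(m['pos'])
a=cv2.resize(cv2.imread('pics/w7.png'),(533,400));b=cv2.resize(cv2.imread('pics/s7.png')[230:400,100:236],(267,334),interpolation=cv2.INTER_CUBIC)
b=cv2.copyMakeBorder(b,0,66,0,0,0)
cv2.imwrite('pics/w7b.png',np.hstack([a,b]))
```

```text
[0.5750053737771401, 0.31697584412716623, 0.12099284330390932]
```

View pics/w7b.png

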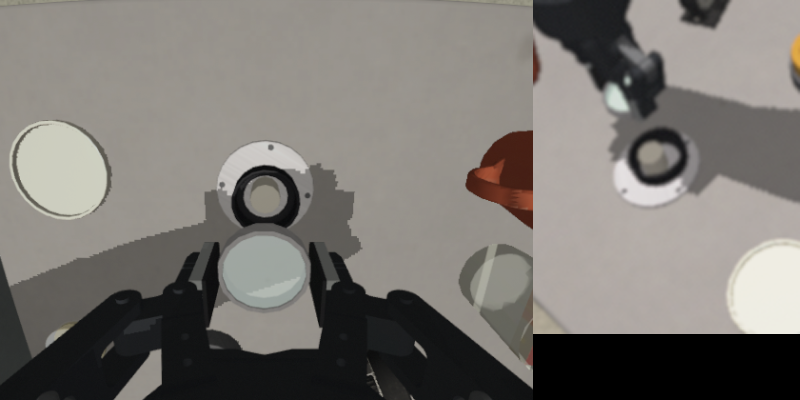

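The lens is held flat and the empty cell stays on the ejector. Next I carry the lens to the pad.

Emit:
arm_command:
  motion:
    - [0,0,-4,0,0,0,0.5]
    - [-1,0,-4,0,0,0,0.5]
    - [-3,-0.6,-1,0,0,0,0.5]
    - [-5.5,-1.2,0,0,0,0,0.5]
    - [-5.5,-1.2,0,0,0,0,0.5]
    - [-5.5,-1.2,0,0,0,0,0.5]
    - [-5.5,-1.2,0,0,0,0,0.5]
    - [-5.5,-1.2,0,0,0,0,0.5]
    - [-5.5,-1.2,0,0,0,0,0.5]
    - [-5.5,-1.2,0,0,0,0,0.5]
    - [-5.5,-1.2,0,0,0,0,0.5]
    - [-3,-1,0,0,0,0,0.5]

```text
t: 16.08
eef_pos: [0.4615, -0.1951, 0.2092]
tcp_rot: [[0.003, 1.0, -0.002], [1.0, -0.003, 0.001], [0.001, -0.002, -1.0]]
contact_force: [1.5, -0.3, -0.5]
finger_gap: 0.0445
gripper_force: 25.7
```

Emit:
arm_command:
  motion:
    - [0,0,0,0,0,0,0.5]
    - [0,0,3,0,0,0,0.5]
    - [0,0,4,0,0,0,0.5]
    - [0,0,0,0,0,0,0.5]
    - [0,0,0,0,0,0,0.5]

```text
t: 16.7
eef_pos: [0.4634, -0.1924, 0.1416]
tcp_rot: [[-0.001, 1.0, 0.0], [1.0, 0.001, 0.0], [0.0, 0.0, -1.0]]
contact_force: [-0.2, 0.8, 1.1]
finger_gap: 0.0445
gripper_force: 25.8
```

Run:
```python
from h import *
snap('wrist','w8');m=json.load(open('pics/w8.json'));print(m['pos'])
cv2.imwrite('pics/w8b.png',cv2.resize(cv2.imread('pics/w8.png'),(800,600)))
```

```text
[0.4634179564346144, -0.1924259269406825, 0.14162498045682875]
```

View pics/w8b.png

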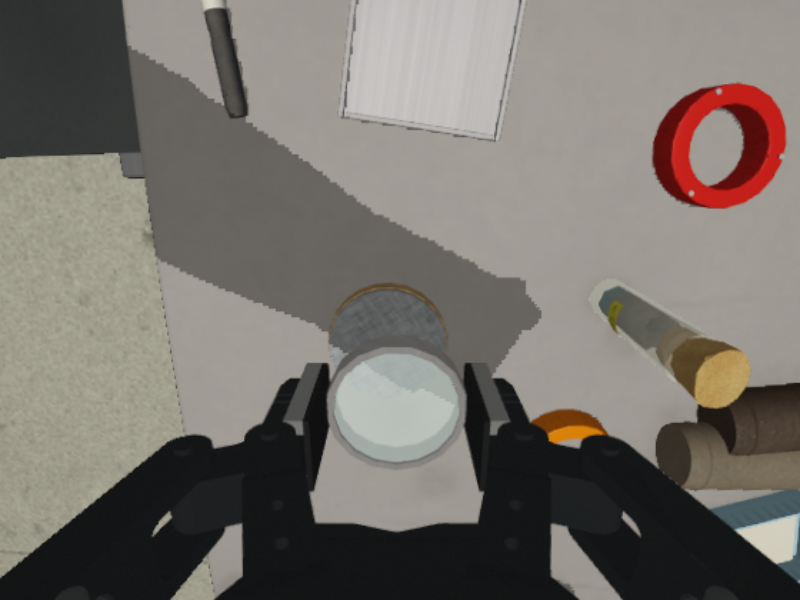

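The felt spans x 330–447 with its top edge at y≈290, so its centre is about (388,349). The lens is centred at (397,405).

Run:
```python
from h import *
print(at('w8',388*.7,349*.7,.014), at('w8',388*.7,290*.7,.014)-[0,.038,0],'lens',at('w8',397*.7,405*.7,.152))
```

```text
[ 0.4588 -0.2365  0.014 ] [ 0.4589 -0.2358  0.014 ] lens [ 0.4639 -0.1938  0.152 ]
```

Emit:
arm_command:
  motion:
    - [-2.1,-0.2,0,0,0,0,0.5]
    - [-2.1,-0.3,0,0,0,0,0.5]
    - [0,0,3,0,0,0,0.5]
    - [0,0,4,0,0,0,0.5]
    - [0,0,3,0,0,0,0.5]
    - [0,0,1.6,0,0,0,0.5]
    - [0,0,0.8,0,0,0,0.5]
    - [0,0,0,0,0,0,0.5]
    - [0,0,0,0,0,0,0.5]
    - [0,0,0,0,0,0,0.5]

```text
t: 18.0
eef_pos: [0.4588, -0.2356, 0.018]
tcp_rot: [[0.0, 1.0, 0.002], [1.0, -0.0, -0.001], [-0.001, 0.002, -1.0]]
contact_force: [-0.9, 0.6, -0.3]
finger_gap: 0.0445
gripper_force: 25.8
```

Emit:
arm_command:
  motion:
    - [0,0,0.15,0,0,0,0.5]
    - [0,0,0,0,0,0,0.5]
    - [0,0,0,0,0,0,0.5]

```text
t: 18.38
eef_pos: [0.4579, -0.235, 0.0152]
tcp_rot: [[-0.0, 1.0, -0.0], [1.0, 0.0, 0.0], [0.0, -0.0, -1.0]]
contact_force: [0.3, -0.6, -0.0]
finger_gap: 0.0446
gripper_force: 25.8
```

Emit:
arm_command:
  motion:
    - [0,0,0.1,0,0,0,0.5]
    - [0,0,0,0,0,0,0.5]
    - [0,0,0,0,0,0,0.5]

```text
t: 18.75
eef_pos: [0.458, -0.235, 0.0143]
tcp_rot: [[0.0, 1.0, -0.0], [1.0, -0.0, 0.0], [0.0, -0.0, -1.0]]
contact_force: [0.1, -0.3, -0.1]
finger_gap: 0.0447
gripper_force: 25.8
```

Emit:
arm_command:
  motion:
    - [0,0,0.1,0,0,0,0.5]
    - [0,0,0,0,0,0,0.5]
    - [0,0,0,0,0,0,0.5]

```text
t: 19.12
eef_pos: [0.4581, -0.2351, 0.0136]
tcp_rot: [[-0.0, 1.0, 0.0], [1.0, 0.0, -0.0], [-0.0, 0.0, -1.0]]
contact_force: [-0.6, -1.1, 2.1]
finger_gap: 0.0446
gripper_force: 25.9
```

Emit:
arm_command:
  motion:
    - [0,0,0,0,0,0,0.35]
    - [0,0,0,0,0,0,0.2]
    - [0,0,0,0,0,0,0]
    - [0,0,0,0,0,0,-0.4]
    - [0,0,0,0,0,0,-0.8]
    - [0,0,0,0,0,0,-1]
    - [0,0,0,0,0,0,-1]
    - [0,0,-2,0,0,0,-1]
    - [0,0,-5,0,0,0,-1]
    - [0,0,-5,0,0,0,-1]
    - [0,0,-5,0,0,0,-1]
    - [0,0,0,0,0,0,-1]

```text
t: 20.62
eef_pos: [0.4608, -0.2369, 0.1891]
tcp_rot: [[-0.0, 1.0, 0.009], [1.0, 0.0, -0.006], [-0.006, 0.009, -1.0]]
contact_force: [-0.1, -0.2, -0.4]
finger_gap: 0.0854
gripper_force: 0.0
```

Emit:
arm_command:
  motion:
    - [5.6,0.8,0,0,0,0,-1]
    - [5.6,0.8,0,0,0,0,-1]
    - [5.6,0.8,0,0,0,0,-1]
    - [5.6,0.8,0,0,0,0,-1]
    - [5.6,0.8,0,0,0,0,-1]
    - [5.6,0.8,0,0,0,0,-1]
    - [5.2,1.1,0,0,0,0,-1]
    - [1.5,0,0,0,0,0,-1]
    - [0,0,0,0,0,0,-1]
    - [0,0,0,0,0,0,-1]

```text
t: 21.88
eef_pos: [0.5167, 0.1666, 0.1829]
tcp_rot: [[0.001, 1.0, -0.001], [1.0, -0.001, -0.001], [-0.001, -0.001, -1.0]]
contact_force: [0.1, 0.9, 0.9]
finger_gap: 0.0859
gripper_force: 0.0
```

Run:
```python
from h import *
snap('wrist','w9');snap('top','t9');m=json.load(open('pics/w9.json'));print(m['pos'])
a=cv2.resize(cv2.imread('pics/w9.png'),(533,400));b=cv2.resize(cv2.imread('pics/t9.png')[210:272,335:405],(267,236),interpolation=cv2.INTER_CUBIC)
b=cv2.copyMakeBorder(b,0,164,0,0,0)
cv2.imwrite('pics/w9b.png',np.hstack([a,b]))
```

```text
[0.5167344880807501, 0.16660101472578914, 0.1828774641835858]
```

View pics/w9b.png

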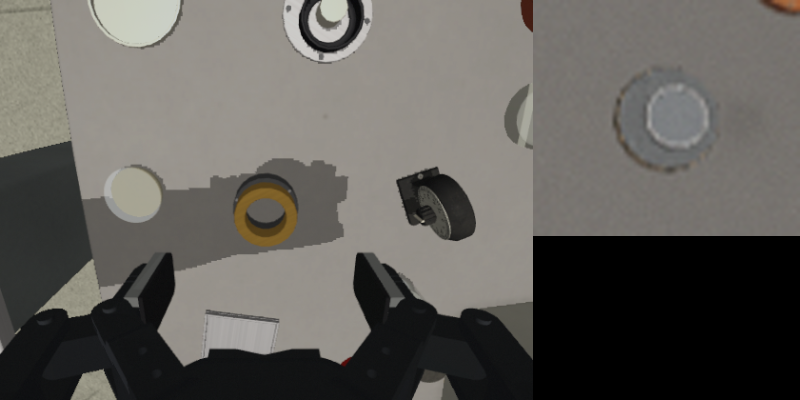

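The brass ring is centred at (265,211), radius 32, in the left panel. In the top crop, the lens at (677,116) lies on the felt at (664,119), slightly off-centre. I'll compute both.

Run:
```python
from h import *
k=560/533
f=lambda u,v,z:at('t9',335+(u-533)/3.814-.4,210+v/3.806-.4,z)
print('pad',f(664,119,.014),'lens',f(677.5,116,.024))
print('brass',[at('w9',u*k,v*k,.044) for u,v in((265.5,213),(233.5,213),(298,213),(265.5,180),(265.5,246))])
```

```text
pad [ 0.4556 -0.2328  0.014 ] lens [ 0.4573 -0.2407  0.024 ]
brass [array([0.5184, 0.1377, 0.044 ]), array([0.4877, 0.1377, 0.044 ]), array([0.5497, 0.1377, 0.044 ]), array([0.5184, 0.1705, 0.044 ]), array([0.5185, 0.1026, 0.044 ])]
```

The lens is about 8 mm off-centre on the felt, within the 18 mm tolerance. Next I grip the brass ring.

Emit:
arm_command:
  motion:
    - [-2.95,0.1,0,0,0,0,-1]
    - [0,0,4,0,0,0,-1]
    - [0,0,5,0,0,0,-1]
    - [0,0,4,0,0,0,-1]
    - [0,0,2,0,0,0,-1]
    - [0,0,0.6,0,0,0,-1]
    - [0,0,0,0,0,0,-0.6]
    - [0,0,0,0,0,0,-0.3]
    - [0,0,0,0,0,0,0]
    - [0,0,0,0,0,0,0.2]
    - [0,0,0,0,0,0,0.4]
    - [0,0,0,0,0,0,0.4]
  force: 40

```text
t: 23.48
eef_pos: [0.5196, 0.1385, 0.0293]
tcp_rot: [[0.0, 1.0, 0.004], [1.0, -0.0, -0.0], [-0.0, 0.004, -1.0]]
contact_force: [-0.0, -2.5, 6.4]
finger_gap: 0.0598
gripper_force: 43.2
```

Emit:
arm_command:
  motion:
    - [0,0,0,0,0,0,0.4]
    - [0,0,-0.5,0,0,0,0.4]
    - [0,0,-1,0,0,0,0.4]
    - [0,0,-3,0,0,0,0.4]
    - [0,0,-3,0,0,0,0.4]
    - [0,0,-1,0,0,0,0.4]
    - [0,0,0,0,0,0,0.4]

```text
t: 24.35
eef_pos: [0.5185, 0.1386, 0.1129]
tcp_rot: [[-0.0, 1.0, 0.001], [1.0, 0.0, 0.0], [0.0, 0.001, -1.0]]
contact_force: [0.1, 0.1, -1.4]
finger_gap: 0.0598
gripper_force: 42.9
```

Emit:
arm_command:
  motion:
    - [2,-1.2,0,0,0,0,0.4]
    - [4,-2.4,0,0,0,0,0.4]
    - [4,-2.4,0,0,0,0,0.4]
    - [4,-2.4,0,0,0,0,0.4]
    - [4,-2.4,0,0,0,0,0.4]
    - [1.7,-1.2,0,0,0,0,0.4]
    - [0,0,2,0,0,0,0.4]
    - [0,0,3,0,0,0,0.4]
    - [0,0,3,0,0,0,0.4]
    - [0,0,1.8,0,0,0,0.4]
    - [0,0,0,0,0,0,0.4]
    - [0,0,0,0,0,0,0.4]

```text
t: 25.85
eef_pos: [0.3985, 0.3356, 0.0149]
tcp_rot: [[0.0, 1.0, 0.001], [1.0, -0.0, 0.0], [0.0, 0.001, -1.0]]
contact_force: [0.6, -0.4, -0.9]
finger_gap: 0.0601
gripper_force: 43.5
```

Emit:
arm_command:
  motion:
    - [0,0,0.1,0,0,0,0.4]
    - [0,0,0,0,0,0,0.4]
    - [0,0,0,0,0,0,0.4]

```text
t: 26.22
eef_pos: [0.3983, 0.3356, 0.0137]
tcp_rot: [[0.0, 1.0, 0.001], [1.0, -0.0, 0.0], [0.0, 0.001, -1.0]]
contact_force: [0.0, 0.9, -1.3]
finger_gap: 0.0596
gripper_force: 43.5
```

Emit:
arm_command:
  motion:
    - [0,0,0.2,0,0,0,0.4]
    - [0,0,0,0,0,0,0.4]
    - [0,0,0,0,0,0,0.4]

```text
t: 26.6
eef_pos: [0.3979, 0.3354, 0.0112]
tcp_rot: [[-0.0, 1.0, -0.0], [1.0, 0.0, -0.0], [-0.0, -0.0, -1.0]]
contact_force: [-0.6, 0.4, -0.8]
finger_gap: 0.0597
gripper_force: 43.5
```

Emit:
arm_command:
  motion:
    - [0,0,0.1,0,0,0,0.4]
    - [0,0,0,0,0,0,0.4]
    - [0,0,0,0,0,0,0.4]

```text
t: 26.98
eef_pos: [0.398, 0.3355, 0.0103]
tcp_rot: [[-0.0, 1.0, -0.0], [1.0, 0.0, -0.0], [-0.0, -0.0, -1.0]]
contact_force: [0.1, 0.4, -0.8]
finger_gap: 0.0596
gripper_force: 43.5
```

Emit:
arm_command:
  motion:
    - [0,0,0.05,0,0,0,0.2]
    - [0,0,0,0,0,0,0.1]
    - [0,0,0,0,0,0,-0.2]
    - [0,0,0,0,0,0,-0.6]
    - [0,0,0,0,0,0,-1]
    - [0,0,0,0,0,0,-1]
    - [0,0,0,0,0,0,-1]
    - [0,0,-2,0,0,0,-1]
    - [0,0,-5,0,0,0,-1]
    - [0,0,-5,0,0,0,-1]
    - [0,0,-5,0,0,0,-1]
    - [0,0,0,0,0,0,-1]

```text
t: 28.48
eef_pos: [0.4008, 0.3373, 0.1857]
tcp_rot: [[-0.0, 1.0, 0.009], [1.0, -0.0, 0.006], [0.006, 0.009, -1.0]]
contact_force: [0.3, 0.5, 0.2]
finger_gap: 0.0851
gripper_force: 0.0
```

Emit:
arm_command:
  motion:
    - [-4,3,0,0,0,0,-1]
    - [-4,3,0,0,0,0,-1]
    - [-4,3,0,0,0,0,-1]
    - [-4,3,0,0,0,0,-1]
    - [-1,0,0,0,0,0,-1]
    - [0,0,0,0,0,0,-1]
    - [0,0,0,0,0,0,-1]

```text
t: 29.35
eef_pos: [0.5171, 0.1665, 0.1795]
tcp_rot: [[-0.001, 1.0, -0.001], [1.0, 0.001, 0.0], [0.0, -0.001, -1.0]]
contact_force: [0.1, 0.1, -0.0]
finger_gap: 0.0855
gripper_force: 0.0
```

Run:
```python
from h import *
snap('wrist','w10');m=json.load(open('pics/w10.json'));print(m['pos'])
cv2.imwrite('pics/w10b.png',cv2.resize(cv2.imread('pics/w10.png'),(800,600)))
```

```text
[0.5171427452252841, 0.16646376773544883, 0.17945111105992495]
```

View pics/w10b.png

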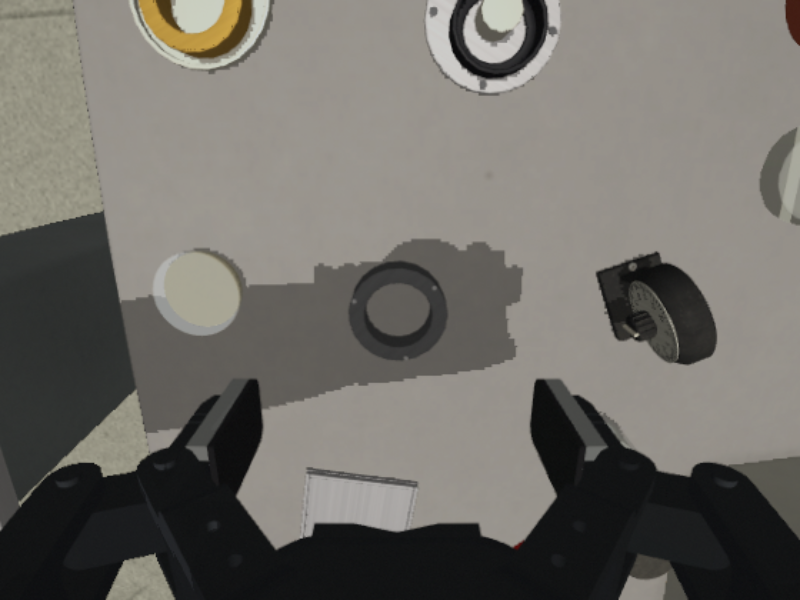

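The brass ring lies in the dish and the steel ring is centred at (398,311).

Run:
```python
from h import *
print([at('w10',u*.7,v*.7,.022) for u,v in((398,311),(349,311),(447,311),(398,262),(398,360))])
```

```text
[array([0.5187, 0.1371, 0.022 ]), array([0.4854, 0.137 , 0.022 ]), array([0.5519, 0.1371, 0.022 ]), array([0.5185, 0.1712, 0.022 ]), array([0.5188, 0.1005, 0.022 ])]
```

Emit:
arm_command:
  motion:
    - [-3.0,0.15,0,0,0,0,-1]
    - [0,0,4,0,0,0,-1]
    - [0,0,5,0,0,0,-1]
    - [0,0,5,0,0,0,-1]
    - [0,0,2.2,0,0,0,-1]
    - [0,0,1,0,0,0,-1]
    - [0,0,0,0,0,0,-0.8]
    - [0,0,0,0,0,0,-0.5]
    - [0,0,0,0,0,0,-0.2]
    - [0,0,0,0,0,0,0.1]
    - [0,0,0,0,0,0,0.3]
    - [0,0,0,0,0,0,0.3]
  force: 50

```text
t: 30.9
eef_pos: [0.521, 0.1361, 0.0102]
tcp_rot: [[-0.0, 1.0, 0.003], [1.0, 0.0, 0.001], [0.001, 0.003, -1.0]]
contact_force: [-1.6, 0.7, 6.4]
finger_gap: 0.0646
gripper_force: 54.5
```

Emit:
arm_command:
  motion:
    - [0,0,0,0,0,0,0.3]
    - [0,0,-0.5,0,0,0,0.3]
    - [0,0,-1,0,0,0,0.3]
    - [0,0,-3,0,0,0,0.3]
    - [0,0,-3,0,0,0,0.3]
    - [0,0,-1,0,0,0,0.3]
    - [0,0,0,0,0,0,0.3]

```text
t: 31.78
eef_pos: [0.5202, 0.1355, 0.0935]
tcp_rot: [[0.0, 1.0, 0.002], [1.0, -0.0, 0.0], [0.0, 0.002, -1.0]]
contact_force: [-0.2, -0.4, -2.4]
finger_gap: 0.0647
gripper_force: 55.7
```

Emit:
arm_command:
  motion:
    - [-2,-0.4,0,0,0,0,0.3]
    - [-4,-0.7,0,0,0,0,0.3]
    - [-4,-0.7,0,0,0,0,0.3]
    - [-4,-0.7,0,0,0,0,0.3]
    - [-4,-0.7,0,0,0,0,0.3]
    - [-1.4,-0.3,0,0,0,0,0.3]
    - [0,0,1,0,0,0,0.3]
    - [0,0,1.5,0,0,0,0.3]
    - [0,0,0,0,0,0,0.3]
    - [0,0,0,0,0,0,0.3]

```text
t: 33.02
eef_pos: [0.4843, -0.0576, 0.0673]
tcp_rot: [[-0.002, 1.0, -0.001], [1.0, 0.002, 0.0], [0.0, -0.001, -1.0]]
contact_force: [-0.5, -0.3, -1.3]
finger_gap: 0.0646
gripper_force: 55.7
```

Run:
```python
from h import *
snap('wrist','w11');m=json.load(open('pics/w11.json'));print(m['pos'])
cv2.imwrite('pics/w11b.png',cv2.resize(cv2.imread('pics/w11.png'),(800,600)))
```

```text
[0.48428779335056255, -0.05758929320322308, 0.06728991847713381]
```

View pics/w11b.png

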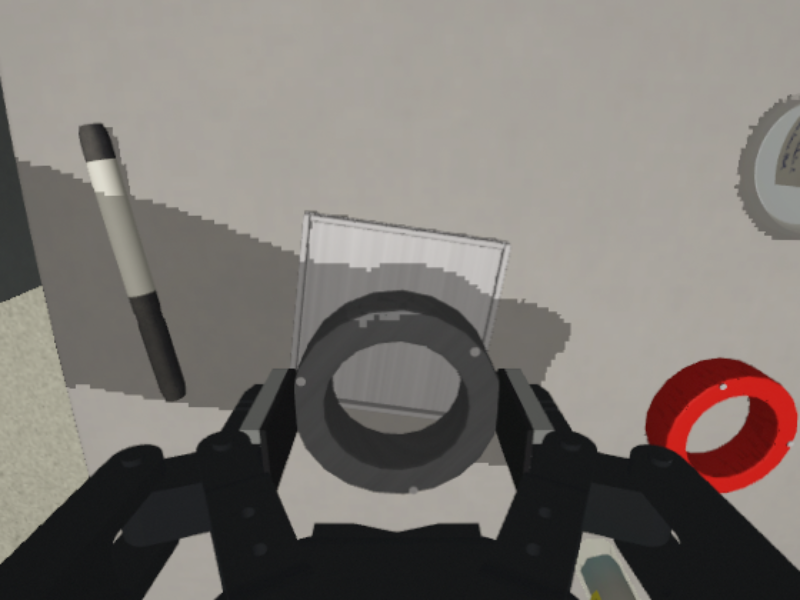

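The tray's far corners are at (305,212) and (508,242), and the ring's top is centred at (396,392).

Run:
```python
from h import *
a=at('w11',305*.7,212*.7,.008);b=at('w11',508*.7,242*.7,.008);e=b-a;L=np.linalg.norm(e);n=np.array([e[1],-e[0],0])/L
print(a,b,L,(a+b)/2+n*.046,'ring',at('w11',396*.7,392*.7,.079))
```

```text
[ 0.4453 -0.007   0.008 ] [ 0.5333 -0.0198  0.008 ] 0.08892603668217765 [ 0.48267877 -0.05892098  0.008     ] ring [ 0.4845 -0.0535  0.079 ]
```

Emit:
arm_command:
  motion:
    - [-0.3,-0.1,1,0,0,0,0.3]
    - [0,0,2,0,0,0,0.3]
    - [0,0,1.5,0,0,0,0.3]
    - [0,0,0.5,0,0,0,0.3]
    - [0,0,0,0,0,0,0.3]
    - [0,0,0,0,0,0,0.3]

```text
t: 33.83
eef_pos: [0.4842, -0.0617, 0.0185]
tcp_rot: [[-0.0, 1.0, 0.001], [1.0, 0.0, -0.0], [-0.0, 0.001, -1.0]]
contact_force: [1.3, -0.7, -1.3]
finger_gap: 0.0645
gripper_force: 55.7
```

Emit:
arm_command:
  motion:
    - [0,0,0.2,0,0,0,0.3]
    - [0,0,0,0,0,0,0.3]
    - [0,0,0,0,0,0,0.3]

```text
t: 34.2
eef_pos: [0.4836, -0.0615, 0.016]
tcp_rot: [[-0.0, 1.0, 0.0], [1.0, 0.0, -0.0], [-0.0, 0.0, -1.0]]
contact_force: [-0.4, -0.3, -2.0]
finger_gap: 0.0651
gripper_force: 55.7
```

Emit:
arm_command:
  motion:
    - [0.1,0,0.2,0,0,0,0.3]
    - [0,0,0,0,0,0,0.3]
    - [0,0,0,0,0,0,0.3]

```text
t: 34.58
eef_pos: [0.4834, -0.0605, 0.0137]
tcp_rot: [[-0.0, 1.0, -0.0], [1.0, 0.0, 0.0], [0.0, -0.0, -1.0]]
contact_force: [0.3, -0.1, -1.8]
finger_gap: 0.0644
gripper_force: 55.7
```

Emit:
arm_command:
  motion:
    - [0,0,0.1,0,0,0,0.3]
    - [0,0,0,0,0,0,0.3]
    - [0,0,0,0,0,0,0.3]

```text
t: 34.95
eef_pos: [0.4836, -0.0606, 0.0132]
tcp_rot: [[-0.0, 1.0, 0.0], [1.0, 0.0, -0.0], [-0.0, 0.0, -1.0]]
contact_force: [-2.0, 0.6, 2.3]
finger_gap: 0.0648
gripper_force: 56.1
```

Contact; I'll release, rise and check.

Emit:
arm_command:
  motion:
    - [0,0,0,0,0,0,0]
    - [0,0,0,0,0,0,-0.3]
    - [0,0,0,0,0,0,-0.6]
    - [0,0,0,0,0,0,-1]
    - [0,0,0,0,0,0,-1]
    - [0,0,0,0,0,0,-1]
    - [0,0,-2,0,0,0,-1]
    - [0,0,-5,0,0,0,-1]
    - [0,0,-5,0,0,0,-1]
    - [0,0,-5,0,0,0,-1]
    - [0,0,0,0,0,0,-1]
    - [0,0,0,0,0,0,-1]

```text
t: 36.45
eef_pos: [0.4835, -0.0605, 0.1826]
tcp_rot: [[0.0, 1.0, 0.0], [1.0, -0.0, 0.0], [0.0, 0.0, -1.0]]
contact_force: [-0.6, -0.5, -0.7]
finger_gap: 0.0852
gripper_force: 0.0
```

Emit:
arm_command:
  motion:
    - [0,-5,0,0,0,0,-1]
    - [0,-5,0,0,0,0,-1]
    - [0,-5,0,0,0,0,-1]
    - [0,0,0,0,0,0,-1]
    - [0,0,0,0,0,0,-1]

```text
t: 37.08
eef_pos: [0.3333, -0.0604, 0.1815]
tcp_rot: [[0.0, 1.0, -0.001], [1.0, -0.0, 0.001], [0.001, -0.001, -1.0]]
contact_force: [-0.2, -0.9, 0.2]
finger_gap: 0.0858
gripper_force: 0.0
```

Run:
```python
from h import *
snap('top','t12');snap('scene','s12')
a=cv2.resize(cv2.imread('pics/t12.png')[150:275,135:395],(780,375),interpolation=cv2.INTER_CUBIC)
b=cv2.resize(cv2.imread('pics/s12.png')[160:410,130:390],(234,225))
b=cv2.copyMakeBorder(b,0,0,0,546,0)
cv2.imwrite('pics/t12b.png',cv2.convertScaleAbs(np.vstack([a,b]),alpha=1.4))
```

```text
(no output)
```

View pics/t12b.png

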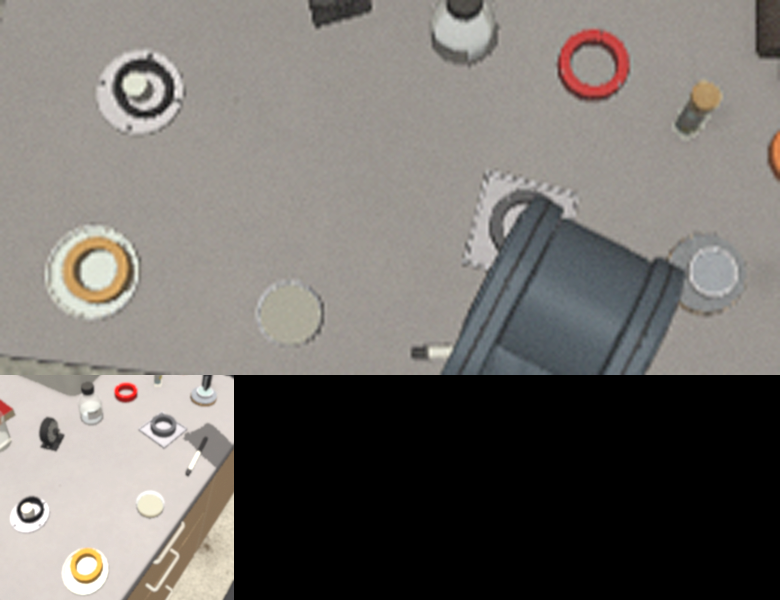

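The final views show the cell on the ejector, brass ring in the dish, steel ring in the tray at about (520,222), and lens on the pad at (713,271) against pad centre (705,273). All look within tolerance, so I'll hand in.

```bash
python3 -c "
from bench import bot
print(bot.hand_in())"
```

```text
the job is handed in; nothing more can be done
None
```

I handed the job in at about 37 s: the empty cell is on the ejector, the lens on the felt pad (about 8 mm off-centre, limit 18 mm), the steel ring in the tray and the brass ring in the dish; the final pictures show all in place and the bottle and petri dish unmoved, but no verdict came back.

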